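# Open the key switch and hold the key turned

## Task

Slide the steel dust shutter on the key-switch box all the way open until it clicks and stays open by itself. Take the key with the rectangular head out of the wooden rack, push it fully home in the keyhole, working it past the sticky pins, then turn it a quarter turn clockwise (seen from above) to the stop and finish while still gripping it, held turned against its return spring. Leave the round-headed key in the rack and the other things where they are.

Things in the scene. Friction and masses are not known exactly. Their poses are not given: they have to be found in the camera images.
- switch_box: Grey metal box, 85 (x) x 130 (y) x 55 (z) mm, fixed to the worktop, aluminium top plate; a black cable gland sticks out of its +y end. Origin: centre of its underside; z up. Two guide rails, 5 mm wide and 5 mm high, run along y on its top at x = +-34.5 mm. The shutter slides toward the box's +y.
- keyhole (a point): Centre of the keyhole mouth in the box's top plate (38 mm from the box's origin toward its -y, 55 mm up); axes are the box's, it does not turn. Chamfered slot, 20 mm along x, 9 mm along y, through the 5 mm plate; below is the core with a like slot, 22 mm deep, whose two sprung side pins resist the blade with 5 to 15 N (rocking helps). Covered by the closed shutter.
- shutter_rib (a point): Centre of the thumb rib on the dust shutter: upright steel rib 34 mm along the box's x, 12 mm along its y, 20 mm high, standing on the 60 x 40 x 3 mm shutter plate. This point lies 10 mm below the rib's top and 14.5 mm above the box's top plate. It moves with the shutter; axes are the box's.
- shutter (a joint): Travel of the shutter in m: 0 closed over the keyhole, grows toward the box's +y, hard stop 0.058. A light spring (1 to 2 N) draws it shut; a ball detent at about 0.047 to 0.053 takes about 6 to 9 N to pass, after which the shutter stays at about 0.056 by itself.
- lock_core (a joint): Turn of the lock core in rad: 0 as the key goes in, grows clockwise seen from above, stop at 1.571. A spring (0.02 to 0.08 N m) turns it back. The blade has about 0.1 rad of play, so the key is turned that much farther. The key can turn only when fully home (collar down on the plate, blade wholly under it) and is captive while turned.
- key_rack: Wooden block, 150 (x) x 56 (y) x 34 (z) mm, fixed to the worktop, with two pockets at x = +-37.5 mm, each holding one key upright; which key is in which varies. Origin: centre of its underside; z up. The keys are drawn straight up; the blade is clear after 24 mm.
- key_centre (a point): Centre of the RECTANGULAR head of the key, 40 to 85 g, upright in the rack. Black head 36 (x) x 12 (y) x 38 (z) mm, gripped across y. Below this point: head's underside 19 mm; underside of the 22 mm wide collar 29 mm (rests on rack, or on box when home: point 29 mm over keyhole); blade tip 53 mm. Blade 18 (x) x 7 (y) x 16 mm on a 6.5 mm round neck 8 mm long; fits either way round.
- round_key_centre (a point): Centre of the head of the other key, which has a ROUND disc head of 38 mm diameter and 12 mm thickness; it is left in the rack. Axes as those of the rectangular-headed key.
- masking_tape: Roll of masking tape lying flat, about 100 mm across, 24 mm high, a bystander. Origin: centre of its underside.
- star_knob: Spare black star knob standing stud up, 42 mm across, 56 mm high, a bystander. Origin: centre of its underside.
- setup_bar: Brass bar 90 x 12 x 13 mm lying on the worktop, a bystander. Origin: centre of its underside.
- tape_measure: Tape measure standing upright, 35 x 80 x 68 mm, a bystander. Origin: centre of its underside.

How it is judged:
By the outcome, as a careful person would: the job done as asked, in the order asked, and still so for the second after the job is handed in, while the arm keeps its last pose, push and grip.
It also fails if it takes over 67 s, if anything falls off the work surface, if the arm or the gripper's body presses on something with over 40 N, if the wrist force passes 120 N, or if a joint passes its speed limit or range.

## Robot

A 6-joint arm with a two-finger parallel gripper is mounted at the origin on a cart in front of the work surface, level with it; the furniture and walls round the work are solid. World frame = base frame: x ahead of the robot, y to its left, z up, the work surface at z = 0. Lengths are in m, angles in rad, forces in N, time in s.
With the tool pointing down it reaches from about 0.35 to 0.775 m from the base axis. Payload 5.5 kg.
Tool frame: the origin (TCP) lies midway between the tips of the shut fingers; the grasp point (between the pads) lies 19 mm behind it; z points along the fingers, y is the line along which they close (so a half turn about z gives the same grasp; the last joint's range is limited). The gripper opens to 85 mm and grips with 20 to 120 N. Pads are 22 mm wide; open, the fingers measure 114 mm over their backs; the gripper's body (76 mm by 85 mm) begins 54 mm behind the grasp point. The pads swing forward as they close: fully open they stand 13 mm farther back than shut.
Start: joints at [1.178, 0.313, 0.046, 1.304, 0, 1.431], TCP at [0.144, 0.557, 0.231] pointing down, gripper open.
Joint ranges: [-2.76, 2.76], [-0.86, 1.69], [-1.03, 1.26], [-2.2, 2.34], [-1.47, 1.5], [-3.14, 3.14]. Speed limits (rad/s): [2.57, 2.57, 3.14, 3.14, 3.14, 3.14].

## Interface

Orientations are given as a unit quaternion [w, x, y, z].
In Python, from workcell import telemetry, imaging, env gives the robot as it stands. The module is installed in compiled form; this text tells all that it offers.
- The arm moves only by the tool step_arm, never from a script. Its argument "moves" is a list of rows, each a list of 3 entries, a list of its own where there are three numbers: the shift along the tool's x, y, z in mm, then the turn, a rotation vector about the tool's x, y, z in rad, then the finger opening in mm, from 0 to 85.4. A call has 1 to 8 rows; each row is the pose to reach, as a shift and turn from the pose commanded when the call began, along the tool's axes at that moment; what a row does not reach only later rows make up. A row lasts 1/12 s, in which the tool goes at most 41.7 mm and 7.16 degrees, less where a joint would pass 70% of its speed; a pose out of reach is approached as far as the arm can. A call with a gripper value outside its range is refused whole. The fingers move at their own pace and stop on an object; "grip_force" is the grip in N (left out, the last holds). Time passes only in rows, so rows that repeat a pose let the fingers close. It gives the time, the measured TCP pose, the force, the opening and the grip force at its end, in the units of the state.
- telemetry.get_state(): the state, without advancing time (a new reading comes with each control period).
- imaging.read_camera(name): name is "scene" or "top" or "wrist"; returns the picture (400x640x3 uint8, red, green, blue); there is no depth.
- imaging.camera_params(name): a dict with "camera_matrix" (3x3 intrinsics, pixels), "pose" (4x4, takes a point from camera to world coordinates). Camera axes: x right, y up, looking along -z (the intrinsics and any distortion apply to the point x, -y, -z); pixel columns grow to the right and rows downward; lengths in m; the calibration is good to about 2 mm. A picture is of the moment at which its call begins: read the wrist's pose just before it. camera_params takes no time and is no camera call; for the wrist camera it gives the pose at the moment of the call.
- env.hand_in(): hands the job in; it is judged then, once.
The state is a dict: "clock": time; "joint_pos": joint angles; "qvel": joint speeds; "tau": joint torques, N m; "tcp_pos": TCP position; "orientation": TCP orientation; "wrist_force": force on the tool from outside, world axes, zero at the start; "ft_torque": the same for the moment, N m; "finger_gap": finger opening in m; "grip_force": force on a finger pad.
Only numpy, scipy, OpenCV 4.12 (cv2) and the standard library are available. Lean on these libraries where they do the work, as an engineer would, in place of code of your own. Each camera call takes 0.05 s, during which the arm holds its last target. There are 200 camera calls.

## Working session

There is one attempt and no reset: what is moved stays moved. The work goes in short steps, Python scripts to look and compute and a tool call to move; the robot and the scene stay as the last step left them, time stands still between calls to the robot, and variables do not carry over. Pictures are saved under pics/ and viewed, at most 10 in all, crops included, and the job is handed in when it is done.

Besides the shell and the picture viewer there is one more tool, called after "Request:" by a JSON object that holds its "op" and its "data". step_arm: Moves the arm, as the interface text tells. Its arguments: {"type":"object","properties":{"moves":{"type":"array"},"grip_force":{"type":"number"}},"required":["moves"]}

```bash
mkdir -p pics && cat > h.py <<'E'
import numpy as np, cv2
from scipy.spatial.transform import Rotation as R
from workcell import telemetry, imaging, env
def snap(name, fn):
    p=imaging.camera_params(name); im=imaging.read_camera(name)
    cv2.imwrite('pics/'+fn, im[:,:,::-1]); np.savez('pics/'+fn+'.npz',K=p['camera_matrix'],T=p['pose'],d=p.get('distortion',np.zeros(0)) if p.get('distortion') is not None else np.zeros(0))
    return p,im
def ray(fn,u,v):
    z=np.load('pics/'+fn+'.npz'); K,T=z['K'],z['T']
    d=np.array([(u-K[0,2])/K[0,0],-(v-K[1,2])/K[1,1],-1.]); return T[:3,3],T[:3,:3]@d
def atz(fn,u,v,h):
    o,d=ray(fn,u,v); return o+d*(h-o[2])/d[2]
def proj(fn,P):
    z=np.load('pics/'+fn+'.npz'); K,T=z['K'],z['T']
    c=(np.asarray(P)-T[:3,3])@T[:3,:3]; return K[0,0]*c[...,0]/-c[...,2]+K[0,2], K[1,1]*-c[...,1]/-c[...,2]+K[1,2]
def Rt():
    q=telemetry.get_state()['orientation']; return R.from_quat([q[1],q[2],q[3],q[0]])
E
python3 - <<'E'
from h import *
for n in ['scene','top']:
    p,im=snap(n,n+'1.png'); print(n,p['camera_matrix'],p['pose'],[k for k in p])
print(telemetry.get_state()); print(Rt().as_matrix().round(3))
E
```

```text
scene [[445.93722796   0.         317.86875265]
 [  0.         445.93722796 201.30846216]
 [  0.           0.           1.        ]] [[-0.68728678  0.33755819 -0.64318842 -0.13126335]
 [-0.72636746 -0.31302449  0.61188723  0.69565097]
 [ 0.00521382  0.88773315  0.46032888  0.55211437]
 [ 0.          0.          0.          1.        ]] ['camera_matrix', 'pose']
top [[517.9551406    0.         329.23895487]
 [  0.         517.9551406  203.40536326]
 [  0.           0.           1.        ]] [[-0.01747668  0.99554189 -0.09268716  0.44851015]
 [-0.99976057 -0.01617914  0.01473218  0.05249191]
 [ 0.0131669   0.09292244  0.99558629  1.25762065]
 [ 0.          0.          0.          1.        ]] ['camera_matrix', 'pose']
{'clock': 0.1, 'joint_pos': array([ 1.17841848e+00,  3.13915719e-01,  4.51501712e-02,  1.30362996e+00,
       -1.17764175e-05,  1.43120642e+00]), 'qvel': array([-2.37136057e-04, -3.19306083e-03,  3.15864365e-03, -5.31939869e-05,
        1.27686920e-03, -7.49691015e-04]), 'tau': array([ 1.51240944e-03, -4.81725705e+01,  2.99244672e+01,  1.26966240e-02,
       -2.11108872e-04, -1.51968859e-06]), 'tcp_pos': array([0.14364708, 0.55631317, 0.23052706]), 'orientation': array([-2.04498215e-04,  1.26057659e-01,  9.92022594e-01, -7.73020367e-04]), 'wrist_force': array([0.03026902, 0.36911145, 0.61308292]), 'ft_torque': array([0.06906996, 0.06478743, 0.01287336]), 'grip_force': 0.0, 'finger_gap': 0.08510043431674323}
[[-0.968  0.25  -0.001]
 [ 0.25   0.968 -0.001]
 [ 0.    -0.002 -1.   ]]
```

View pics/top1.png

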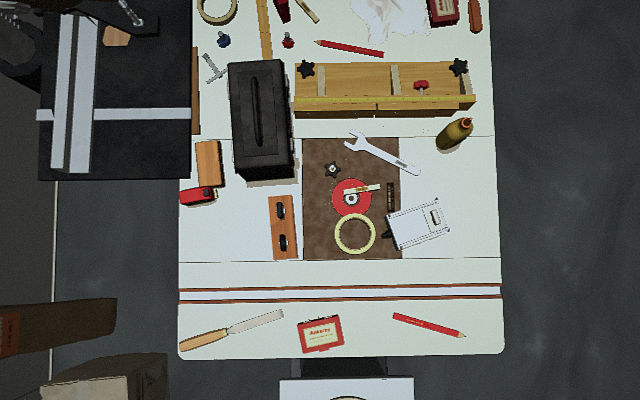

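View pics/scene1.png

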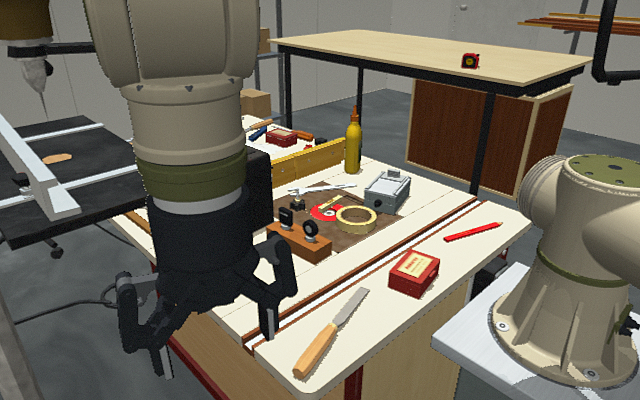

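```bash
python3 - <<'E'
import cv2,numpy as np
t=cv2.imread('pics/top1.png'); s=cv2.imread('pics/scene1.png')
a=cv2.resize(t[180:270,260:460],None,fx=4,fy=4,interpolation=cv2.INTER_CUBIC)
b=cv2.resize(s[160:265,255:420][:, :],(800-0,509),interpolation=cv2.INTER_CUBIC)
b=cv2.resize(b,(377,240))
cv2.imwrite('pics/c1.png',np.vstack([a,np.hstack([b,np.zeros((240,423,3),np.uint8)])]))
E
```

```text
(no output)
```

View pics/c1.png

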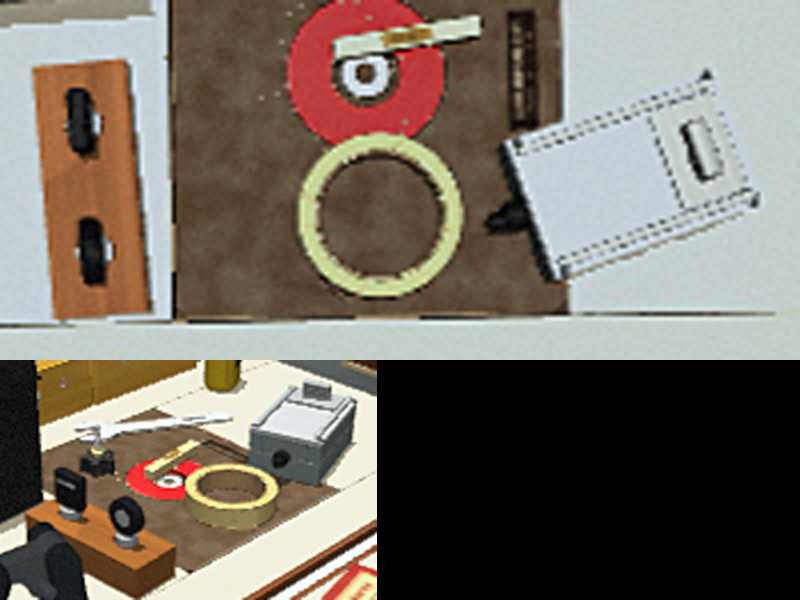

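```bash
python3 - <<'E'
from h import *
f='top1.png'
def c(x,y,z): return atz(f,260+x/4-.4,180+y/4-.4,z)[:3]
r=[c(*p,.034) for p in [(33,67),(126,60),(154,314),(57,320)]]
b=[c(*p,.055) for p in [(503,141),(706,71),(760,203),(558,280)]]
for n,q in (('rack',r),('box',b)):
    q=np.array(q); print(n,q.round(4).tolist(),q.mean(0)); e=np.linalg.norm(np.roll(q,-1,0)-q,axis=1); print(e)
    d=[q[(i+1)%4]-q[i] for i in range(4)]; print([np.degrees(np.arctan2(x[1],x[0])).round(1) for x in d])
print('rectkey', c(80,120,.092), 'round',c(91,250,.092),'rib',c(703,152,.0795))
E
```

```text
rack [[0.5816, 0.1797, 0.034], [0.5849, 0.1246, 0.034], [0.4347, 0.1097, 0.034], [0.4322, 0.1666, 0.034]] [0.50832938 0.14516295 0.034     ]
[0.05523982 0.15096193 0.05693358 0.15000811]
[np.float64(-86.6), np.float64(-174.4), np.float64(92.5), np.float64(5.0)]
box [[0.5316, -0.0956, 0.055], [0.5706, -0.2157, 0.055], [0.4929, -0.2444, 0.055], [0.4504, -0.1253, 0.055]] [ 0.51137256 -0.17024962  0.055     ]
[0.1263049  0.08283645 0.12648415 0.08645514]
[np.float64(-72.0), np.float64(-159.7), np.float64(109.7), np.float64(20.1)]
rectkey [0.54481861 0.14742117 0.092     ] round [0.47161513 0.14189102 0.092     ] rib [ 0.52168007 -0.20682395  0.0795    ]
```

```bash
cat >> h.py <<'E'
def go(p,a,tag=''):
    "shift (mm) and turn (rad) in tool axes from the measured pose to TCP p, tool down, tool y at world angle a deg"
    s=telemetry.get_state(); r=Rt(); a=np.radians(a)
    Y=np.array([np.cos(a),np.sin(a),0]); Z=np.array([0,0,-1.]); X=np.cross(Y,Z)
    G=R.from_matrix(np.c_[X,Y,Z]); print(tag,r.inv().apply(np.array(p)-s['tcp_pos'])*1e3//.1/10,(r.inv()*G).as_rotvec().round(4), 't',s['clock'])
E
python3 - <<'E'
from h import *
go([.42,.28,.25],109)
E
```

```text
[-336.7 -198.5  -19.3] [-0.0015 -0.0007 -0.5844] t 0.1
```

Request:
{"op": "step_arm", "data": {"moves": [[[-40,-24,-19],[0,0,-0.1],85],[[-76,-46,-19],[0,0,-0.2],85],[[-112,-68,-19],[0,0,-0.3],85],[[-148,-90,-19],[0,0,-0.4],85],[[-184,-110,-19],[0,0,-0.5],85],[[-220,-130,-19],[0,0,-0.584],85],[[-256,-150,-19],[0,0,-0.584],85],[[-290,-171,-19],[0,0,-0.584],85]]}}

```text
clock: 0.77
tcp_pos: [0.3782, 0.3217, 0.2501]
orientation: [-0.0, -0.165, 0.986, 0.0]
wrist_force: [0.2, 1.4, 0.6]
finger_gap: 0.0854
grip_force: 0.0
```

```bash
python3 - <<'E'
from h import *
s=telemetry.get_state(); print(s['joint_pos'].round(3),s['tcp_pos'])
go([.5,.05,.25],109); go([.525,-.20,.25],109)
E
```

```text
[ 0.543  0.156 -0.112  1.303  0.     0.211] [0.37823056 0.32173236 0.25007395]
 [ -26.7 -296.6    0. ] [ 0.0001 -0.0002  0.    ] t 0.7667
 [  31.1 -541.1    0. ] [ 0.0001 -0.0002  0.    ] t 0.7667
```

Request:
{"op": "step_arm", "data": {"moves": [[[3,-41,0],[0,0,0],60],[[5,-82,0],[0,0,0],60],[[8,-123,0],[0,0,0],60],[[10,-164,0],[0,0,0],60],[[12,-205,0],[0,0,0],60],[[14,-246,0],[0,0,0],60],[[17,-287,0],[0,0,0],60],[[19,-328,0],[0,0,0],60]]}}

```text
clock: 1.43
tcp_pos: [0.4657, 0.005, 0.2501]
orientation: [-0.0, -0.165, 0.986, 0.0]
wrist_force: [1.1, 0.9, -0.6]
finger_gap: 0.0598
grip_force: 0.0
```

Request:
{"op": "step_arm", "data": {"moves": [[[3,-41,10],[0,0,0],50],[[5,-82,20],[0,0,0],50],[[8,-123,30],[0,0,0],50],[[10,-164,40],[0,0,0],50],[[12,-205,50],[0,0,0],50],[[12,-210,60],[0,0,0],50],[[12,-210,70],[0,0,0],50],[[12,-210,70],[0,0,0],50]]}}

```text
clock: 2.1
tcp_pos: [0.521, -0.1946, 0.1773]
orientation: [-0.002, -0.164, 0.986, 0.002]
wrist_force: [-0.4, 0.7, -0.4]
finger_gap: 0.0502
grip_force: 0.0
```

```bash
python3 - <<'E'
from h import *
s=telemetry.get_state(); print(s['clock'],s['joint_pos'].round(3),s['tcp_pos'],s['wrist_force'])
p,im=snap('wrist','w1.png'); print(p)
print(proj('w1.png',[[.5217,-.2068,.0795],[.5238,-.2061,.055],s['tcp_pos']]))
E
```

```text
2.1 [-5.020e-01  3.030e-01 -1.020e-01  1.172e+00  1.000e-03 -8.320e-01] [ 0.52103902 -0.19462382  0.17726111] [-0.40569244  0.68231223 -0.36478298]
{'camera_matrix': array([[291.27417223,   0.        , 323.31686884],
       [  0.        , 291.27417223, 197.91859446],
       [  0.        ,   0.        ,   1.        ]]), 'pose': array([[-0.32360113, -0.89829525, -0.29723383,  0.44408842],
       [ 0.94618705, -0.30604975, -0.10518371, -0.22144185],
       [ 0.00351769, -0.31527636,  0.94899338,  0.32034491],
       [ 0.        ,  0.        ,  0.        ,  1.        ]])}
(array([309.38590978, 310.48110953, 323.26320667]), array([195.92422853, 190.18567306, 256.03873337]))
```

View pics/w1.png

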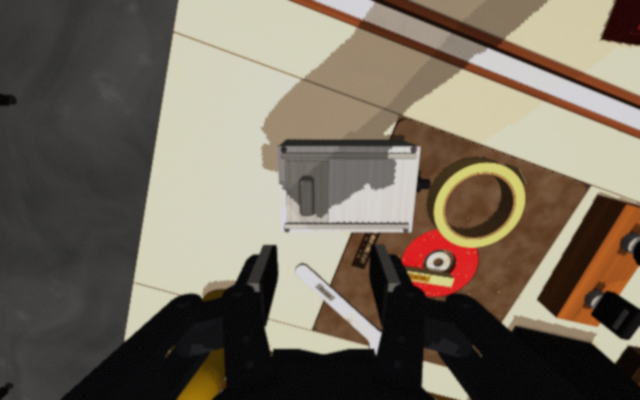

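```bash
python3 - <<'E'
import cv2
t=cv2.imread('pics/w1.png')
cv2.imwrite('pics/c2.png',cv2.resize(t[130:250,270:430],None,fx=5,fy=5,interpolation=cv2.INTER_CUBIC))
E
```

```text
(no output)
```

View pics/c2.png

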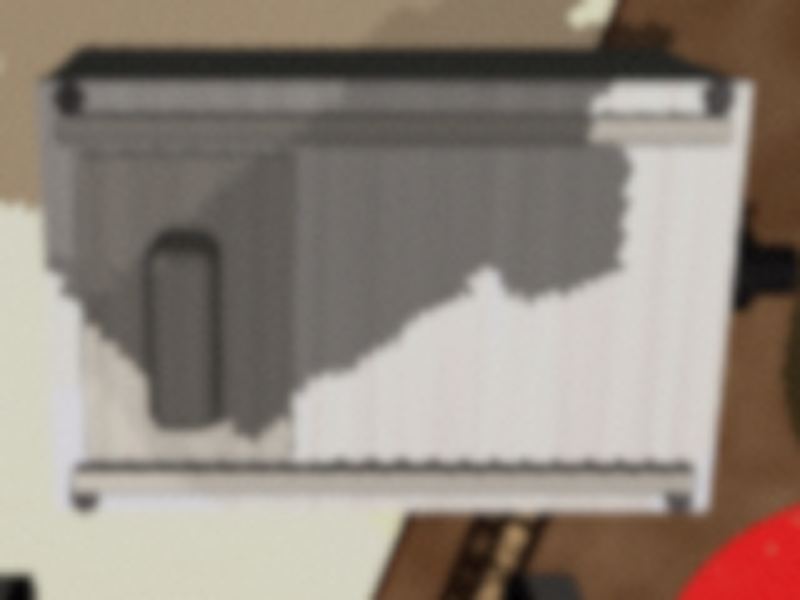

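```bash
python3 - <<'E'
from h import *
f='w1.png'
c=lambda x,y,z: atz(f,270+x/5-.4,130+y/5-.4,z)
q=np.array([c(*p,.055) for p in [(42,80),(755,80),(712,512),(62,505)]])
print(q.round(4).tolist(),q.mean(0)); d=np.roll(q,-1,0)-q
print(np.linalg.norm(d,axis=1),np.degrees(np.arctan2(d[:,1],d[:,0])).round(1))
# fit rect 85x130
from scipy.optimize import least_squares
L=np.array([[-42.5,-65],[-42.5,65],[42.5,65],[42.5,-65]])/1e3
def fit(q):
    def e(x):
        C,S=np.cos(x[2]),np.sin(x[2]); return (L@np.array([[C,S],[-S,C]])+x[:2]-q).ravel()
    r=least_squares(e,[.51,-.17,.33]); return r.x,np.degrees(r.x[2]),np.abs(r.fun).max()
x,a,m=fit(q[:,:2]); print('wrist',x,a,m)
b=np.array([[0.4504,-0.1253],[0.4929,-0.2444],[0.5706,-0.2157],[0.5316,-0.0956]])[[1,0,3,2]]
x2,a2,m2=fit(b); print('top',x2,a2,m2)
for X in (x,x2): print('keyhole',X[0]+.038*np.sin(X[2]),X[1]-.038*np.cos(X[2]))
print('rib',c(186,337,.0795)); go([.5225,-.2065,.14],109.5)
E
```

```text
[[0.4932, -0.247, 0.055], [0.4514, -0.1247, 0.055], [0.5326, -0.0965, 0.055], [0.5729, -0.2199, 0.055]] [ 0.51253974 -0.17202213  0.055     ]
[0.12926089 0.08591276 0.12986554 0.08423407] [ 108.9   19.2  -71.9 -161.2]
wrist [ 0.51253974 -0.17202213  0.32518501] 18.63172866295223 0.0006882860148727243
top [ 0.511375   -0.17025     0.33563827] 19.230656125511793 0.002424712603682544
keyhole 0.524680138239708 -0.2080306154816279
keyhole 0.5238911317639682 -0.2061296104447489
rib [ 0.5233617  -0.20862523  0.0795    ]
 [  2.8 -12.5  38.5] [ 0.0037 -0.0026 -0.0089] t 2.15
```

```bash
python3 - <<'E'
from h import *
go([.5235,-.2075,.064],108.8)
E
```

```text
[  2.  -14.  114.5] [ 0.0037 -0.0027  0.0033] t 2.15
```

Request:
{"op": "step_arm", "data": {"moves": [[[1,-8,20],[0.004,-0.003,0.003],45],[[2,-14,45],[0.004,-0.003,0.003],45],[[2,-14,70],[0.004,-0.003,0.003],45],[[2,-14,90],[0.004,-0.003,0.003],45],[[2,-14,102],[0.004,-0.003,0.003],45],[[2,-14,110],[0.004,-0.003,0.003],45],[[2,-14,113],[0.004,-0.003,0.003],45],[[2,-14,113],[0.004,-0.003,0.003],45]]}}

```text
clock: 2.82
tcp_pos: [0.5255, -0.2081, 0.0676]
orientation: [0.002, -0.164, 0.986, -0.002]
wrist_force: [-0.0, 0.1, -0.1]
finger_gap: 0.0448
grip_force: 0.0
```

Request:
{"op": "step_arm", "data": {"moves": [[[0,0,0],[0,0,0],20],[[0,0,0],[0,0,0],15],[[0,0,0],[0,0,0],8],[[0,0,0],[0,0,0],5],[[0,0,0],[0,0,0],5],[[0,0,0],[0,0,0],5],[[0,0,0],[0,0,0],5],[[0,0,0],[0,0,0],5]], "grip_force": 30}}

```text
clock: 3.48
tcp_pos: [0.5261, -0.2089, 0.0686]
orientation: [0.003, -0.164, 0.987, -0.002]
wrist_force: [-0.4, 4.1, 6.2]
finger_gap: 0.0112
grip_force: 32.3
```

```bash
python3 - <<'E'
from h import *
s=telemetry.get_state(); print(s['tcp_pos'],s['wrist_force'],s['ft_torque'],s['finger_gap'],Rt().as_matrix().round(3).tolist())
E
```

```text
[ 0.52613441 -0.2088965   0.06862052] [-0.38359009  4.1124578   6.18578428] [0.72658077 0.15230289 0.01783934] 0.011243651476716458 [[-0.946, -0.323, 0.006], [-0.323, 0.947, -0.002], [-0.005, -0.004, -1.0]]
```

Request:
{"op": "step_arm", "data": {"moves": [[[0,8,0],[0,0,0],5],[[0,18,0],[0,0,0],5],[[0,28,0],[0,0,0],5],[[0,38,0],[0,0,0],5],[[0,46,0],[0,0,0],5],[[0,52,0],[0,0,0],5],[[0,57,0],[0,0,0],5],[[0,58,0],[0,0,0],5]]}}

```text
clock: 4.15
tcp_pos: [0.5078, -0.1549, 0.0686]
orientation: [0.003, -0.163, 0.987, -0.003]
wrist_force: [-1.1, -2.4, 6.3]
finger_gap: 0.0112
grip_force: 32.5
```

Request:
{"op": "step_arm", "data": {"moves": [[[0,0,0],[0,0,0],5],[[0,0,0],[0,0,0],5],[[0,0,0],[0,0,0],5]]}}

```text
clock: 4.4
tcp_pos: [0.5079, -0.155, 0.0686]
orientation: [0.003, -0.163, 0.987, -0.003]
wrist_force: [-0.5, -0.7, 8.5]
finger_gap: 0.0111
grip_force: 32.6
```

```bash
python3 - <<'E'
from h import *
s=telemetry.get_state(); print(s['tcp_pos'],np.linalg.norm(s['tcp_pos'][:2]-[.52613,-.2089]),s['wrist_force'],Rt().inv().apply(s['wrist_force']))
E
```

```text
[ 0.50789197 -0.15500924  0.06860124] 0.056893231797001204 [-0.51163275 -0.6604616   8.45527076] [ 0.65442977 -0.52065021 -8.45518931]
```

Request:
{"op": "step_arm", "data": {"moves": [[[0,1.5,0],[0,0,0],5],[[0,2.5,0],[0,0,0],5],[[0,2.5,0],[0,0,0],5],[[0,0,0],[0,0,0],5],[[0,0,0],[0,0,0],30],[[0,0,0],[0,0,0],45],[[0,0,0],[0,0,0],45],[[0,0,0],[0,0,0],45]]}}

```text
clock: 5.07
tcp_pos: [0.5063, -0.1539, 0.0667]
orientation: [0.001, -0.163, 0.987, -0.001]
wrist_force: [-0.6, 0.3, -0.6]
finger_gap: 0.0453
grip_force: 0.0
```

Request:
{"op": "step_arm", "data": {"moves": [[[0,0,-20],[0,0,0],60],[[0,0,-50],[0,0,0],60],[[0,0,-80],[0,0,0],60],[[0,0,-110],[0,0,0],60],[[0,0,-140],[0,0,0],60],[[0,0,-150],[0,0,0],60],[[0,0,-150],[0,0,0],60],[[0,0,-150],[0,0,0],60]]}}

```text
clock: 5.73
tcp_pos: [0.5062, -0.1539, 0.2165]
orientation: [0.002, -0.163, 0.987, -0.002]
wrist_force: [0.6, -0.3, -0.8]
finger_gap: 0.0597
grip_force: 0.0
```

```bash
python3 - <<'E'
from h import *
s=telemetry.get_state(); print(s['clock'],s['tcp_pos'],s['wrist_force'],s['ft_torque'])
p,im=snap('wrist','w2.png')
print(proj('w2.png',[[.524,-.2075,.055]]))
cv2.imwrite('pics/c3.png',cv2.resize(im[100:250,200:360,::-1],None,fx=4,fy=4,interpolation=cv2.INTER_CUBIC))
go([.50,.10,.22],95); go([.545,.148,.22],95)
E
```

```text
5.7333 [ 0.50619538 -0.15388896  0.21652585] [ 0.55376485 -0.2837011  -0.81966823] [-0.02216985  0.02290264 -0.00102214]
(array([271.76831564]), array([179.17992162]))
 [-76.6 241.8  -5. ] [-0.0022  0.0018  0.241 ] t 5.7833
 [-134.7  272.7   -5. ] [-0.0022  0.0018  0.241 ] t 5.7833
```

View pics/c3.png

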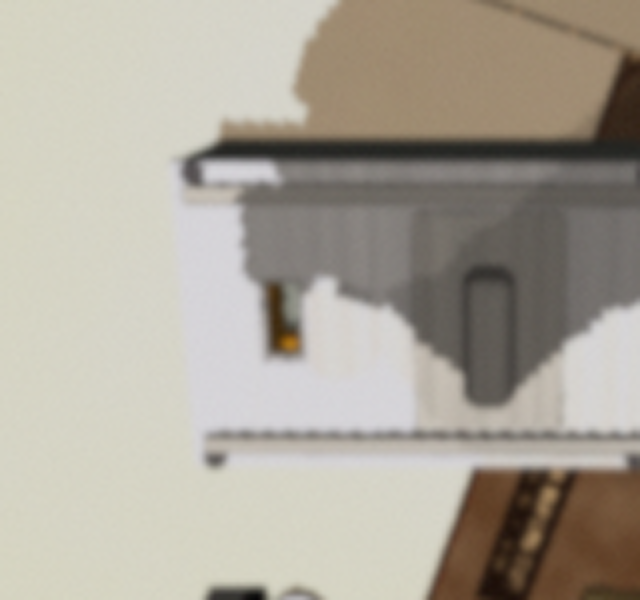

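```bash
python3 - <<'E'
from h import *
print(atz('w2.png',270.6,179.1,.055))
# slot corners
for x,y in [(266,284),(301,284),(304,355),(269,357)]: print(atz('w2.png',200+x/4-.4,100+y/4-.4,.055))
E
```

```text
[ 0.52432222 -0.20871901  0.055     ]
[ 0.51680739 -0.21578594  0.055     ]
[ 0.51378009 -0.20692083  0.055     ]
[ 0.5326299  -0.20076588  0.055     ]
[ 0.53627371 -0.20966156  0.055     ]
```

Request:
{"op": "step_arm", "data": {"moves": [[[-15,36,-5],[-0.002,0.002,0.04],70],[[-30,72,-5],[-0.002,0.002,0.08],70],[[-45,108,-5],[-0.002,0.002,0.12],70],[[-60,140,-5],[-0.002,0.002,0.16],70],[[-75,175,-5],[-0.002,0.002,0.2],70],[[-95,205,-5],[-0.002,0.002,0.241],70],[[-112,240,-5],[-0.002,0.002,0.241],70],[[-134,272,-5],[-0.002,0.002,0.241],70]]}}

```text
clock: 6.45
tcp_pos: [0.5434, 0.1484, 0.2188]
orientation: [-0.002, -0.044, 0.999, -0.001]
wrist_force: [1.1, -0.2, -0.7]
finger_gap: 0.0703
grip_force: 0.0
```

Request:
{"op": "step_arm", "data": {"moves": [[[0,0,0],[0,0,0],60]]}}

```text
clock: 6.53
tcp_pos: [0.545, 0.1524, 0.2184]
orientation: [-0.001, -0.047, 0.999, 0.0]
wrist_force: [-0.9, -0.5, -0.1]
finger_gap: 0.0607
grip_force: 0.0
```

```bash
python3 - <<'E'
from h import *
s=telemetry.get_state(); print(s['clock'],s['tcp_pos'])
p,im=snap('wrist','w3.png')
print(proj('w3.png',[[.545,.148,.082],s['tcp_pos']]))
cv2.imwrite('pics/c4.png',cv2.resize(im[110:270,210:410,::-1],None,fx=4,fy=3.75,interpolation=cv2.INTER_CUBIC))
E
```

```text
6.5333 [0.54495174 0.1523545  0.21842956]
(array([318.97027474, 323.22813784]), array([186.42937138, 255.99824152]))
```

View pics/c4.png

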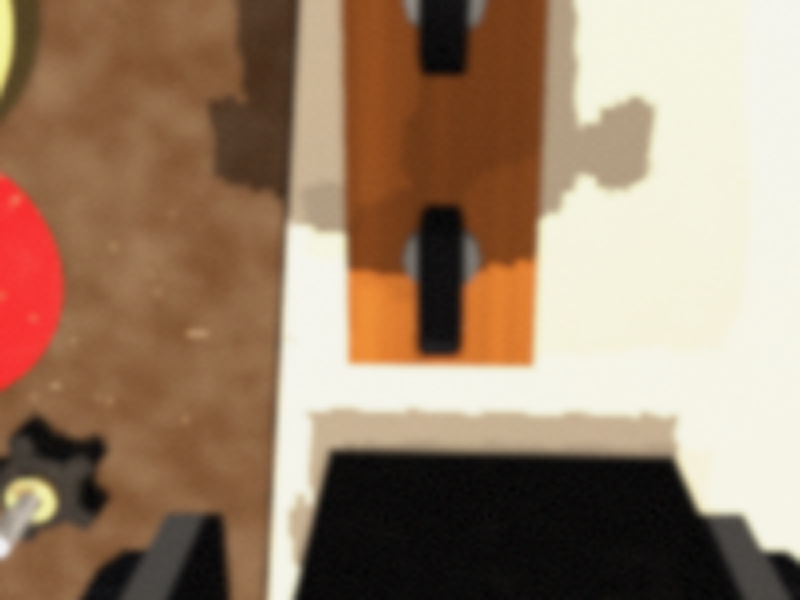

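```bash
python3 - <<'E'
from h import *
f='w3.png'
c=lambda x,y,z: atz(f,210+x/4-.4,110+y/3.75-.4,z)
q=[c(*p,.034) for p in [(343,0),(350,362),(533,364),(547,0)]]
for p in q: print(p)
for a,b in ((0,1),(3,2)): d=q[b]-q[a]; print(np.degrees(np.arctan2(d[1],d[0])))
m=(q[1]+q[2])/2; print('end mid',m)
A=np.array([c(418,352,.082),c(462,352,.082)]); print(A, A.mean(0))
for yaw in (4.5,5,5.5):
    u=np.array([np.cos(np.radians(yaw)),np.sin(np.radians(yaw))]); print(yaw,'key from rack',m[:2]-u*.0375,'from head',A.mean(0)[:2]-.018*u)
E
```

```text
[0.47566881 0.11563978 0.034     ]
[0.58589367 0.12465374 0.034     ]
[0.58146952 0.17923511 0.034     ]
[0.47056369 0.17027507 0.034     ]
4.675124121339362
4.618875936898942
end mid [0.58368159 0.15194443 0.034     ]
[[0.56344305 0.14465791 0.082     ]
 [0.56239996 0.15580654 0.082     ]] [0.5629215  0.15023223 0.082     ]
4.5 key from rack [0.54629719 0.14900221] from head [0.54497699 0.14881996]
5 key from rack [0.54632429 0.14867609] from head [0.54499    0.14866342]
5.5 key from rack [0.54635424 0.14835021] from head [0.54500437 0.148507  ]
```

```bash
python3 - <<'E'
from h import *
go([.5455,.1488,.045],94.8)
E
```

```text
[ -1.5  -0.9 173.4] [-0.0011 -0.0025  0.0088] t 6.5833
```

Request:
{"op": "step_arm", "data": {"moves": [[[-1.5,-1,30],[-0.001,-0.002,0.009],50],[[-1.5,-1,70],[-0.001,-0.002,0.009],50],[[-1.5,-1,110],[-0.001,-0.002,0.009],50],[[-1.5,-1,140],[-0.001,-0.002,0.009],50],[[-1.5,-1,160],[-0.001,-0.002,0.009],50],[[-1.5,-1,170],[-0.001,-0.002,0.009],50],[[-1.5,-1,173],[-0.001,-0.002,0.009],50],[[-1.5,-1,173],[-0.001,-0.002,0.009],50]]}}

```text
clock: 7.25
tcp_pos: [0.5464, 0.1448, 0.0474]
orientation: [0.001, -0.039, 0.999, -0.0]
wrist_force: [-0.0, 0.3, 0.4]
finger_gap: 0.0499
grip_force: 0.0
```

```bash
python3 - <<'E'
from h import *
s=telemetry.get_state(); print(s['tcp_pos'],s['wrist_force'])
go([.5455,.1488,.045],94.8)
E
```

```text
[0.54644666 0.14476617 0.04743709] [-0.03091852  0.25928144  0.42635947]
 [0.6 4.  2.4] [-0.0006  0.0014 -0.0066] t 7.25
```

Request:
{"op": "step_arm", "data": {"moves": [[[0.6,4,2.4],[0,0.001,-0.006],50],[[0.6,4,2.4],[0,0.001,-0.006],50],[[0.6,4,2.4],[0,0.001,-0.006],50]]}}

```text
clock: 7.5
tcp_pos: [0.5474, 0.1499, 0.0474]
orientation: [0.003, -0.042, 0.999, -0.0]
wrist_force: [-1.0, -0.6, -0.1]
finger_gap: 0.0502
grip_force: 0.0
```

```bash
python3 - <<'E'
from h import *
s=telemetry.get_state(); print(s['tcp_pos'],s['wrist_force'])
go([.5455,.1488,.045],94.8)
E
```

```text
[0.54738042 0.14986957 0.04735273] [-0.97541357 -0.55962144 -0.07613051]
 [ 1.9 -1.   2.3] [-0.0002  0.0052  0.0009] t 7.5
```

Request:
{"op": "step_arm", "data": {"moves": [[[0,0,0],[0,0,0],50],[[0,0,0],[0,0,0],50],[[0,0,0],[0,0,0],50],[[0,0,0],[0,0,0],50]]}}

```text
clock: 7.83
tcp_pos: [0.5465, 0.1496, 0.0463]
orientation: [0.002, -0.042, 0.999, -0.0]
wrist_force: [0.7, 0.2, -0.0]
finger_gap: 0.0501
grip_force: 0.0
```

```bash
python3 - <<'E'
from h import *
s=telemetry.get_state(); print(s['tcp_pos'],s['qvel'].round(3))
go([.5455,.1488,.045],94.8)
E
```

```text
[0.54652872 0.14958594 0.04629708] [ 0.     0.004 -0.003  0.    -0.001 -0.001]
 [ 1.  -0.7  1.2] [-0.0003  0.0032  0.0005] t 7.8333
```

Request:
{"op": "step_arm", "data": {"moves": [[[1,-0.7,1],[0,0.003,0],30],[[1,-0.7,1],[0,0.003,0],15],[[1,-0.7,1],[0,0.003,0],8],[[1,-0.7,1],[0,0.003,0],5],[[1,-0.7,1],[0,0.003,0],5],[[1,-0.7,1],[0,0.003,0],5],[[1,-0.7,1],[0,0.003,0],5],[[1,-0.7,1],[0,0.003,0],5]], "grip_force": 80}}

```text
clock: 8.5
tcp_pos: [0.5455, 0.1487, 0.045]
orientation: [-0.0, -0.042, 0.999, -0.0]
wrist_force: [0.8, -0.2, 0.7]
finger_gap: 0.0111
grip_force: 77.8
```

```bash
python3 - <<'E'
from h import *
s=telemetry.get_state(); print(s['tcp_pos'],s['wrist_force'],s['ft_torque'],s['finger_gap'],s['grip_force'],Rt().as_matrix().round(4).tolist())
E
```

```text
[0.54548909 0.14871242 0.04500158] [ 0.83029741 -0.22431821  0.70519981] [-0.01730694 -0.06163113 -0.00215241] 0.011116967170337048 77.78448343276978 [[-0.9965, -0.0841, -0.0002], [-0.0841, 0.9965, -0.0004], [0.0002, -0.0004, -1.0]]
```

Request:
{"op": "step_arm", "data": {"moves": [[[0,0,-8],[0,0,0],5],[[0,0,-20],[0,0,0],5],[[0,0,-40],[0,0,0],5],[[0,0,-65],[0,0,0],5],[[0,0,-90],[0,0,0],5],[[0,0,-115],[0,0,0],5],[[0,0,-130],[0,0,0],5],[[0,0,-130],[0,0,0],5]]}}

```text
clock: 9.17
tcp_pos: [0.5477, 0.1491, 0.1795]
orientation: [0.003, -0.042, 0.999, 0.0]
wrist_force: [1.0, 0.3, 0.6]
finger_gap: 0.0111
grip_force: 77.8
```

```bash
python3 - <<'E'
from h import *
s=telemetry.get_state(); print(s['tcp_pos'],s['wrist_force'],s['ft_torque'],s['finger_gap'])
go([.5245,-.2082,.175],108.8)
E
```

```text
[0.54768733 0.14913819 0.1795275 ] [1.03463494 0.26826663 0.57968874] [-0.01545362 -0.05110186 -0.00321479] 0.01107630861784556
 [  53.2 -354.2    4.1] [-0.0008  0.0067 -0.2438] t 9.1667
```

Request:
{"op": "step_arm", "data": {"moves": [[[5,-35,0],[0,0,-0.04],5],[[11,-75,0],[0,0,-0.09],5],[[17,-115,0],[0,0,-0.14],5],[[23,-155,0],[0,0,-0.19],5],[[28,-195,0],[0,0,-0.244],5],[[34,-235,0],[0,0,-0.244],5],[[40,-275,0],[0,0,-0.244],5],[[45,-315,0],[0,0,-0.244],5]]}}

```text
clock: 9.83
tcp_pos: [0.5259, -0.1704, 0.1742]
orientation: [-0.001, -0.163, 0.987, 0.0]
wrist_force: [1.0, 0.3, 0.2]
finger_gap: 0.0112
grip_force: 77.8
```

Request:
{"op": "step_arm", "data": {"moves": [[[-2,-26,0],[0,0,0],5],[[-4,-39,0],[0,0,0],5],[[-4,-39,0],[0,0,0],5],[[-4,-39,0],[0,0,0],5],[[-4,-39,0],[0,0,0],5],[[-4,-39,0],[0,0,0],5],[[-4,-39,0],[0,0,0],5]]}}

```text
clock: 10.42
tcp_pos: [0.5432, -0.2032, 0.175]
orientation: [-0.0, -0.164, 0.986, 0.0]
wrist_force: [-0.7, 1.1, -0.7]
finger_gap: 0.0109
grip_force: 77.9
```

```bash
python3 - <<'E'
from h import *
s=telemetry.get_state(); print(s['clock'],s['tcp_pos'],s['wrist_force'],s['qvel'].round(3),s['joint_pos'].round(2))
p,im=snap('wrist','w4.png')
r=Rt(); t=s['tcp_pos']
print(proj('w4.png',[[.5245,-.2082,.055], t+r.apply([0,0,.035]), t]))
cv2.imwrite('pics/c5.png',cv2.resize(im[150:300,220:420,::-1],None,fx=4,fy=4,interpolation=cv2.INTER_CUBIC))
go([.5245,-.2082,.11],108.7)
E
```

```text
10.4167 [ 0.54316801 -0.20316189  0.17504452] [-0.68796178  1.05368029 -0.67260834] [-0.003  0.     0.005 -0.001 -0.     0.   ] [-0.5   0.34 -0.05  1.18 -0.   -0.83]
(array([324.80042462, 323.3454975 , 323.30198338]), array([171.64152689, 229.39193237, 255.9563016 ]))
 [19.3  1.5 65.2] [-0.0001 -0.0004  0.0034] t 10.4667
```

View pics/c5.png

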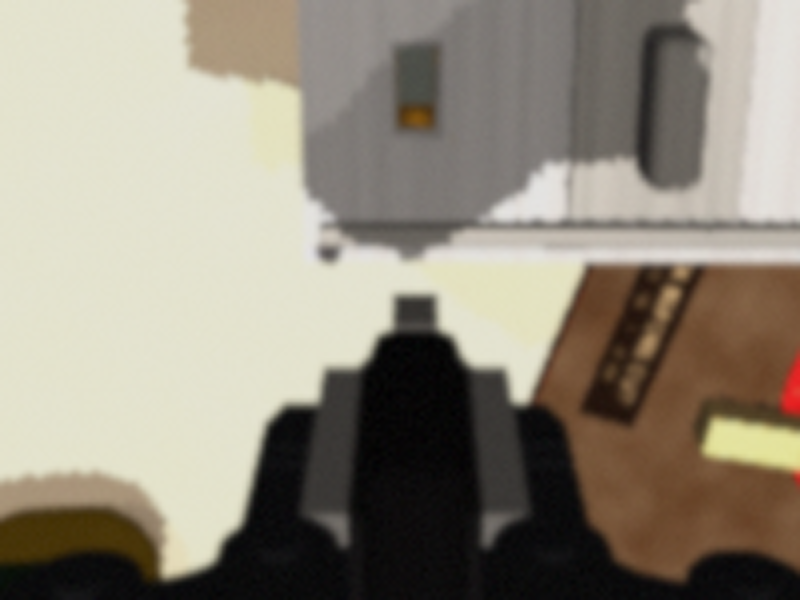

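```bash
python3 - <<'E'
from h import *
f='w4.png'; r=Rt(); t=telemetry.get_state()['tcp_pos']
for xo in (.007,.009,.011): print(xo,proj(f,t+r.apply([xo,0,.035])))
k=atz(f,323.85,171.1,.055); print(k)
o,d=ray(f,323.5,223.85); 
# intersect with plane tool z=.035
a=r.inv().apply(o-t); b=r.inv().apply(d); print('edge in tool',a+b*(.035-a[2])/b[2])
ed=[atz(f,220+x/4-.4,150+y/4-.4,.055) for x,y in [(393,42),(440,42),(441,130),(396,130)]]
print(np.array(ed)[:,:2].round(4).tolist(),np.mean(ed,0))
E
```

```text
0.007 (np.float64(323.0178175892008), np.float64(219.99276502117667))
0.009 (np.float64(323.0154791881883), np.float64(217.1851456827527))
0.011 (np.float64(323.01312519887546), np.float64(214.35881013037684))
[ 0.52429984 -0.20919694  0.055     ]
edge in tool [0.00423051 0.0003177  0.035     ]
[[0.5164, -0.2177], [0.5129, -0.2076], [0.5324, -0.2005], [0.5358, -0.2104]] [ 0.52438242 -0.20904372  0.055     ]
```

```bash
python3 - <<'E'
from h import *
f='w4.png'; r=Rt(); t=telemetry.get_state()['tcp_pos']
P=lambda *p: np.round(proj(f,t+r.apply(np.array(p))),1)
print('head bottom',P(.018,0,.001),P(.018,.006,.001),'head top -x',P(.018,.006,-.037),'collar',P(.011,0,.011),'pads tip',P(.011,.0056,0),P(.011,-.0056,0),P(.011,.0056,-.0))
# crop coordinates of seen: pad lower corners
for x,y in [(324,370),(506,370),(380,333),(455,333),(415,297)]: print(220+x/4-.4,150+y/4-.4)
E
```

```text
head bottom [322.9 225.8] [334.1 225.8] head top -x [337.2 263.3] collar [322.9 229.8] pads tip [333.2 238.4] [312.6 238.4] [333.2 238.4]
300.6 242.1
346.1 242.1
314.6 232.85
333.35 232.85
323.35 223.85
```

```bash
python3 - <<'E'
from h import *
go([.5244,-.2087,.097],108.7)
E
```

```text
[19.6  1.  78.2] [-0.0001 -0.0004  0.0034] t 10.4667
```

Request:
{"op": "step_arm", "data": {"moves": [[[8,0,5],[0,0,0],5],[[16,1,15],[0,0,0],5],[[19.6,1,30],[0,0,0],5],[[19.6,1,50],[0,0,0],5],[[19.6,1,68],[0,0,0],5],[[19.6,1,78],[0,0,0],5],[[19.6,1,78],[0,0,0],5],[[19.6,1,78],[0,0,0],5]]}}

```text
clock: 11.13
tcp_pos: [0.5244, -0.2093, 0.0971]
orientation: [-0.0, -0.164, 0.987, 0.0]
wrist_force: [0.2, -0.4, -0.5]
finger_gap: 0.0109
grip_force: 77.9
```

Request:
{"op": "step_arm", "data": {"moves": [[[0,0,0],[0,0,0],5],[[0,0,0],[0,0,0],5],[[0,0,0],[0,0,0],5]]}}

```text
clock: 11.38
tcp_pos: [0.5254, -0.2103, 0.0983]
orientation: [0.001, -0.163, 0.987, -0.001]
wrist_force: [-0.8, 0.2, -0.3]
finger_gap: 0.011
grip_force: 77.9
```

```bash
python3 - <<'E'
from h import *
s=telemetry.get_state(); print(s['clock'],s['tcp_pos'],s['wrist_force'],s['ft_torque'])
go([.5244,-.2087,.097],108.8)
p,im=snap('wrist','w5.png')
c=cv2.resize(im[170:270,270:380,::-1],None,fx=6,fy=6,interpolation=cv2.INTER_CUBIC)
cv2.imwrite('pics/c6.png',(255*(c/255.)**.5).astype('uint8'))
t=s['tcp_pos'];r=Rt()
print(proj('w5.png',[t+r.apply([.009,0,.035]),[.5244,-.2087,.055],t+r.apply([.018,0,.001])]))
E
```

```text
11.3833 [ 0.52539437 -0.21026345  0.09831712] [-0.75204501  0.1875469  -0.31473382] [-0.02372962  0.0532023  -0.00173302]
 [0.4 1.8 1.3] [-0.0019  0.0011  0.0002] t 11.3833
(array([323.35174871, 326.0623588 , 323.26574827]), array([216.958818  , 223.77929959, 225.51541806]))
```

View pics/c6.png

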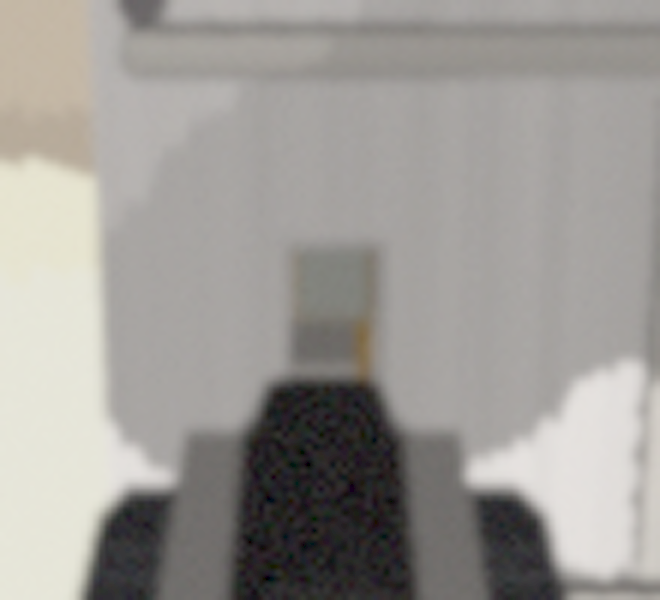

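Request:
{"op": "step_arm", "data": {"moves": [[[2,1.4,2],[0,0,0],5],[[2,1.4,5],[-0.002,0.001,0],5],[[2,1.4,6],[-0.002,0.001,0],5],[[2,1.4,6],[-0.002,0.001,0],5],[[2,1.4,6],[-0.002,0.001,0],5],[[2,1.4,6],[-0.002,0.001,0],5],[[2,1.4,6],[-0.002,0.001,0],5],[[2,1.4,6],[-0.002,0.001,0],5]]}}

```text
clock: 12.1
tcp_pos: [0.5223, -0.2093, 0.0912]
orientation: [-0.001, -0.163, 0.987, 0.001]
wrist_force: [0.0, 0.6, 0.4]
finger_gap: 0.011
grip_force: 77.9
```

```bash
python3 - <<'E'
from h import *
s=telemetry.get_state(); print(s['clock'],s['tcp_pos'],s['wrist_force'],s['ft_torque'],s['qvel'].round(4))
go([.5244,-.2087,.095],108.8)
p,im=snap('wrist','w6.png'); np.save('pics/w6g.npy',im)
g=cv2.cvtColor(im,cv2.COLOR_RGB2GRAY).astype(int)
print('col v=205..236 at u=323'); print(g[205:238,321:325].mean(1).round().astype(int).tolist())
for v in (213,219,224): print(v,g[v,312:342].tolist())
print(proj('w6.png',s['tcp_pos']+Rt().apply([.009,0,.035])))
E
```

```text
12.1 [ 0.5223355  -0.20927001  0.09117378] [0.03674115 0.60324017 0.35198184] [ 0.01499693 -0.03424147 -0.06284039] [ 0.0008  0.0015 -0.0005  0.0001 -0.0004 -0.0008]
 [-2.2 -0.2 -3.9] [ 0.0016 -0.0013  0.0001] t 12.1
col v=205..236 at u=323
[103, 103, 104, 104, 103, 102, 103, 103, 104, 103, 103, 100, 93, 82, 72, 68, 66, 62, 55, 47, 44, 44, 44, 44, 47, 55, 61, 51, 26, 8, 5, 5, 4]
213 [104, 105, 104, 105, 107, 106, 104, 105, 104, 104, 103, 103, 104, 104, 102, 102, 103, 106, 104, 103, 104, 105, 103, 104, 102, 102, 101, 104, 103, 106]
219 [101, 98, 91, 83, 76, 73, 73, 73, 74, 73, 72, 73, 71, 70, 70, 69, 65, 68, 80, 89, 99, 104, 104, 104, 102, 103, 104, 103, 105, 105]
224 [101, 98, 90, 81, 69, 62, 56, 49, 48, 47, 48, 47, 46, 47, 47, 48, 53, 66, 77, 89, 99, 104, 104, 104, 102, 103, 104, 104, 106, 108]
(np.float64(323.3140766844698), np.float64(216.96984945364107))
```

Request:
{"op": "step_arm", "data": {"moves": [[[0.5,-0.5,0],[0,0,0],5],[[0.5,-0.5,1],[0,0,0],5],[[0.5,-0.5,2],[0,0,0],5],[[0.5,-0.5,3],[0,0,0],5],[[0.5,-0.5,4],[0,0,0],5],[[0.5,-0.5,4],[0,0,0],5]]}}

```text
clock: 12.65
tcp_pos: [0.5217, -0.2097, 0.0868]
orientation: [-0.001, -0.163, 0.987, 0.001]
wrist_force: [0.3, 0.8, -0.5]
finger_gap: 0.0111
grip_force: 77.9
```

```bash
cat >> h.py <<'E'
def st():
    s=telemetry.get_state(); r=Rt()
    print(round(s['clock'],2),'tcp',(s['tcp_pos']*1e3).round(1),'F tool',r.inv().apply(s['wrist_force']).round(1),'T tool',r.inv().apply(s['ft_torque']).round(2),'gap',round(s['finger_gap']*1e3,1),'yaw',np.degrees(np.arctan2(*r.as_matrix()[[1,0],1])).round(1),'tilt',r.as_matrix()[:2,2].round(4))
E
python3 -c "
from h import *
st()"
```

```text
12.65 tcp [ 521.7 -209.7   86.8] F tool [-0.6  0.7  0.5] T tool [-0.01  0.   -0.02] gap 11.1 yaw 108.8 tilt [-0.0023  0.0015]
```

Request:
{"op": "step_arm", "data": {"moves": [[[0,0,1],[0,0,0],5],[[0,0,2],[0,0,0],5],[[0,0,3],[0,0,0],5],[[0,0,4],[0,0,0],5],[[0,0,5],[0,0,0],5]]}}

```text
clock: 13.07
tcp_pos: [0.5221, -0.2099, 0.0821]
orientation: [-0.001, -0.163, 0.987, 0.001]
wrist_force: [1.4, 0.8, -0.9]
finger_gap: 0.0105
grip_force: 78.0
```

```bash
python3 -c "
from h import *
st()"
```

```text
13.07 tcp [ 522.1 -209.9   82.1] F tool [-1.6  0.3  0.9] T tool [ 0.06 -0.14 -0.02] gap 10.5 yaw 108.8 tilt [-0.0014  0.0012]
```

Request:
{"op": "step_arm", "data": {"moves": [[[-0.4,0,1],[0,0,0],5],[[-0.4,0,2],[0,0,0],5],[[-0.4,0,3],[0,0,0],5],[[-0.4,0,4],[0,0,0],5],[[-0.4,0,5],[0,0,0],5],[[-0.4,0,6],[0,0,0],5]]}}

```text
clock: 13.57
tcp_pos: [0.5222, -0.2097, 0.076]
orientation: [-0.001, -0.163, 0.987, 0.001]
wrist_force: [-0.9, -0.4, -0.4]
finger_gap: 0.0112
grip_force: 77.9
```

```bash
python3 -c "
from h import *
st()"
```

```text
13.57 tcp [ 522.2 -209.7   76. ] F tool [ 1.  -0.1  0.4] T tool [-0.02  0.01  0.05] gap 11.2 yaw 108.8 tilt [-0.002   0.0013]
```

Blade is 14 mm in with no force; keep going with a slight rock.

Request:
{"op": "step_arm", "data": {"moves": [[[0,0,1.5],[0,0,0],5],[[0,0,3],[0,0,0],5],[[0,0,4.5],[0,0,0],5],[[0,0,6],[0.015,0,0],5],[[0,0,7],[-0.015,0,0],5],[[0,0,8],[0,0,0],5]]}}

```text
clock: 14.07
tcp_pos: [0.5235, -0.2107, 0.0688]
orientation: [0.0, -0.163, 0.987, 0.0]
wrist_force: [-0.6, 0.0, 4.2]
finger_gap: 0.0108
grip_force: 79.1
```

```bash
python3 -c "
from h import *
st()"
```

```text
14.07 tcp [ 523.5 -210.7   68.8] F tool [ 0.5  0.2 -4.2] T tool [ 0.15 -0.12  0.01] gap 10.8 yaw 108.8 tilt [0.0002 0.0009]
```

Request:
{"op": "step_arm", "data": {"moves": [[[0,0,1],[0.02,0,0],5],[[0,0,2],[-0.02,0,0],5],[[0,0,3],[0.02,0,0],5],[[0,0,4],[-0.02,0,0],5],[[0,0,4],[0.02,0,0],5],[[0,0,4],[-0.02,0,0],5],[[0,0,4],[0,0,0],5],[[0,0,4],[0,0,0],5]]}}

```text
clock: 14.73
tcp_pos: [0.5229, -0.2095, 0.0659]
orientation: [0.0, -0.164, 0.987, -0.001]
wrist_force: [-3.3, 2.2, 13.3]
finger_gap: 0.011
grip_force: 81.3
```

```bash
python3 -c "
from h import *
st()"
```

```text
14.73 tcp [ 522.9 -209.5   65.9] F tool [  2.4   3.2 -13.3] T tool [-0.52  0.33 -0.05] gap 11.0 yaw 108.8 tilt [ 0.0009 -0.0013]
```

Request:
{"op": "step_arm", "data": {"moves": [[[0,0,1],[0.02,0,0],5],[[0,0,2],[-0.02,0,0],5],[[0,0,2.5],[0,0.02,0],5],[[0,0,2.5],[0,-0.02,0],5],[[0,0,2.5],[0.02,0,0],5],[[0,0,2.5],[-0.02,0,0],5],[[0,0,2.5],[0,0,0],5],[[0,0,2.5],[0,0,0],5]]}}

```text
clock: 15.4
tcp_pos: [0.5231, -0.2093, 0.0659]
orientation: [0.001, -0.164, 0.986, -0.001]
wrist_force: [-7.8, 5.2, 29.9]
finger_gap: 0.0111
grip_force: 83.8
```

```bash
python3 -c "
from h import *
st()"
```

```text
15.4 tcp [ 523.1 -209.3   65.9] F tool [  5.7   7.4 -29.9] T tool [-1.63  1.13 -0.03] gap 11.1 yaw 108.9 tilt [ 0.0023 -0.0016]
```

Request:
{"op": "step_arm", "data": {"moves": [[[0,0,-1.5],[0,0,0],5],[[0,0,-2.5],[0,0,0],5],[[0,0.15,-2.5],[0,0,0.1],5],[[0,0.3,-2.5],[0,0,0.2],5],[[-0.1,0.45,-2.5],[0,0,0.3],5],[[-0.1,0.6,-2.5],[0,0,0.4],5],[[-0.1,0.6,-2.5],[0,0,0.4],5]], "grip_force": 110}}

```text
clock: 15.98
tcp_pos: [0.5231, -0.2089, 0.066]
orientation: [0.001, 0.038, 0.999, -0.0]
wrist_force: [-1.5, 1.9, 13.6]
finger_gap: 0.0108
grip_force: 108.2
```

```bash
python3 -c "
from h import *
st()"
```

```text
15.98 tcp [ 523.1 -208.9   66. ] F tool [  1.7   1.8 -13.6] T tool [-0.51  0.45  0.06] gap 10.8 yaw 85.7 tilt [ 0.0012 -0.0008]
```

Request:
{"op": "step_arm", "data": {"moves": [[[0,0.15,0],[0,0,0.1],5],[[0,0.3,0],[0,0,0.2],5],[[-0.1,0.45,0],[0,0,0.3],5],[[-0.1,0.6,0],[0,0,0.4],5],[[-0.2,0.7,0],[0,0,0.5],5],[[-0.3,0.85,0],[0,0,0.6],5],[[-0.3,0.85,0],[0,0,0.6],5]]}}

```text
clock: 16.57
tcp_pos: [0.5236, -0.2077, 0.066]
orientation: [0.001, 0.331, 0.944, 0.0]
wrist_force: [-0.9, 3.9, 13.1]
finger_gap: 0.0111
grip_force: 108.2
```

```bash
python3 -c "
from h import *
st()"
```

```text
16.57 tcp [ 523.6 -207.7   66. ] F tool [  3.2   2.5 -13.1] T tool [-0.39  0.76 -0.03] gap 11.1 yaw 51.3 tilt [0.0015 0.0001]
```

Request:
{"op": "step_arm", "data": {"moves": [[[0,0.1,0],[0,0,0.1],5],[[0,0.2,0],[0,0,0.2],5],[[0,0.3,0],[0,0,0.3],5],[[0,0.4,0],[0,0,0.4],5],[[0,0.5,0],[0,0,0.5],5],[[0,0.6,0],[0,0,0.6],5],[[0,0.6,0],[0,0,0.6],5]]}}

```text
clock: 17.15
tcp_pos: [0.5246, -0.207, 0.066]
orientation: [0.001, 0.595, 0.804, 0.001]
wrist_force: [0.6, 4.5, 11.9]
finger_gap: 0.0108
grip_force: 108.0
```

```bash
python3 -c "
from h import *
st()"
```

```text
17.15 tcp [ 524.6 -207.    66. ] F tool [  4.2   1.9 -11.9] T tool [-0.4   0.9   0.06] gap 10.8 yaw 17.0 tilt [0.0028 0.0006]
```

Request:
{"op": "step_arm", "data": {"moves": [[[0,0,0],[0,0,0.03],5],[[0,0,0],[0,0,0.06],5],[[0,0,0],[0,0,0.09],5],[[0,0,0],[0,0,0.09],5]]}}

```text
clock: 17.48
tcp_pos: [0.5248, -0.2069, 0.066]
orientation: [0.001, 0.629, 0.777, 0.001]
wrist_force: [1.7, 4.5, 10.7]
finger_gap: 0.0108
grip_force: 108.0
```

```bash
python3 -c "
from h import *
st()"
```

```text
17.48 tcp [ 524.8 -206.9   66. ] F tool [  4.1   2.6 -10.7] T tool [-0.42  0.94 -0.06] gap 10.8 yaw 12.0 tilt [0.0032 0.0007]
```

Request:
{"op": "step_arm", "data": {"moves": [[[0,0,0],[0,0,0.03],5],[[0,0,0],[0,0,0.06],5],[[0,0,0],[0,0,0.08],5],[[0,0,0],[0,0,0.08],5],[[0,0,0],[0,0,0.08],5]]}}

```text
clock: 17.9
tcp_pos: [0.5249, -0.207, 0.066]
orientation: [0.001, 0.659, 0.752, 0.001]
wrist_force: [1.0, 4.1, 12.4]
finger_gap: 0.0108
grip_force: 108.0
```

```bash
python3 -c "
from h import *
st(); print(telemetry.get_state()['tau'].round(2),telemetry.get_state()['joint_pos'].round(3))"
```

```text
17.9 tcp [ 524.9 -207.    66. ] F tool [  4.    1.6 -12.4] T tool [-0.41  0.95 -0.3 ] gap 10.8 yaw 7.5 tilt [0.0034 0.0006]
[ -3.01 -42.38  22.67  -0.51  -1.43   0.33] [-0.519  0.393 -0.262  0.913  0.002  0.921]
```

Request:
{"op": "step_arm", "data": {"moves": [[[0,0,0],[0,0,0.03],5],[[0,0,0],[0,0,0.05],5],[[0,0,0],[0,0,0.05],5],[[0,0,0],[0,0,0.05],5],[[0,0,0],[0,0,0.05],5],[[0,0,0],[0,0,0.05],5]]}}

```text
clock: 18.4
tcp_pos: [0.525, -0.207, 0.066]
orientation: [0.001, 0.678, 0.735, 0.001]
wrist_force: [2.2, 3.8, 11.1]
finger_gap: 0.0102
grip_force: 108.0
```

```bash
python3 -c "
from h import *
st()
p,im=snap('wrist','w7.png')
a=cv2.resize(im[130:330,200:520,::-1],None,fx=2,fy=2)
s,im2=snap('scene','s2.png')
b=cv2.resize(im2[120:260,300:500,::-1],(640,200*640//200*140//200))[:200*1]
b=cv2.resize(im2[150:230,320:448,::-1],(320,200),interpolation=cv2.INTER_CUBIC)
c=np.zeros((200,640,3),np.uint8); c[:,:320]=b
q,im3=snap('top','t2.png'); c[:,320:]=cv2.resize(im3[180:270,330:474,::-1],(320,200),interpolation=cv2.INTER_CUBIC)
cv2.imwrite('pics/c7.png',np.vstack([a,c])[:600])"
```

```text
18.4 tcp [ 525. -207.   66.] F tool [  3.6   2.6 -11. ] T tool [-0.41  1.02 -0.62] gap 10.2 yaw 4.7 tilt [0.0036 0.0005]
```

View pics/c7.png

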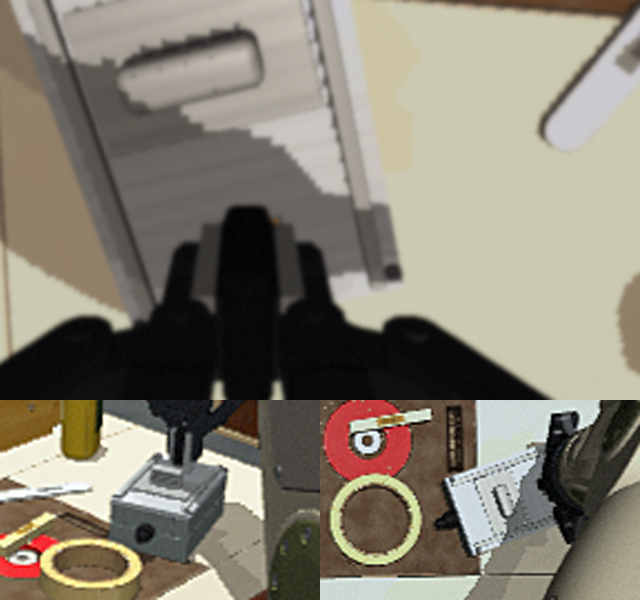

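The picture shows the shutter still open, with its rib at about (190, 70). The key, near (250, 280), is seated and gripped a quarter turn round. The turning torque rose to 0.62 N m, so it is against the stop.

```bash
python3 -c "
from h import *
print(env.hand_in())"
```

```text
the job is handed in; nothing more can be done
None
```

I opened the shutter until it held by itself, pushed the rectangular-headed key fully home, and turned it clockwise to the stop, where the arm still grips it. The job is handed in at about 18.5 s, with no verdict returned.

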